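Probe the dowel hole of a dressed stone

ROBOT

A 6-joint arm with a two-finger parallel gripper is mounted at the origin on the work surface. World frame = base frame: x ahead of the robot, y to its left, z up, the work surface at z = 0. Lengths are in m, angles in degrees, forces in N, time in s.
With the tool pointing down it reaches from about 0.4 to 0.925 m from the base axis. Payload 12.5 kg.
Tool frame: the origin (TCP) lies at the very end of the fingers, on their centre line; the grasp point (between the pads) lies 19 mm behind it (bot.grip_point_offset is the distance from the TCP to the grasp point, in m); z points along the fingers, y is the line along which they close (so a half turn about z gives the same grasp; the last joint's range is limited). The gripper opens to 95 mm and grips with 3 to 60 N. Pads are 20 mm wide; open, the fingers measure 119 mm over their backs; the gripper's body (75 mm by 180 mm) begins 59 mm behind the grasp point.
Start: joints at [-78.644, 28.126, 89.318, -0, 62.55, -6.05], TCP at [0.187, -0.596, 0.215] pointing down, gripper open.
Joint ranges: [-177.58, 177.58], [-47.91, 125.51], [2.72, 160], [-65.01, 245.01], [3.68, 167.84], [-153.87, 153.87]. Speed limits (degrees/s): [127.2, 127.2, 159.86, 180, 180, 180].

INTERFACE

Orientations are given as [roll, pitch, yaw] about the fixed x, y, z axes, in that order (R = Rz(yaw) Ry(pitch) Rx(roll)).
In Python, from bench import sensors, optics, bot gives the robot as it stands.
- The arm moves only by the shell command python3 -m handwheel 'ROWS'. ROWS is JSON, a list that holds one entry, the list of rows, each a list of 7 numbers: the shift along the tool's x, y, z scaled (see below), then the turn, a rotation vector about the tool's x, y, z scaled (see below), then the opening, from -1 (shut) to 1 (fully open). In form: [[[dx, dy, dz, rx, ry, rz, grip], ...]]. A call has 1 to 12 rows; each row shifts and turns the commanded pose from where the row before left it, along the tool's axes as they then stand; what a row does not reach is not made up. The controller multiplies each number of a shift by 30 mm and each number of a turn by 180 degrees. A row lasts 1/8 s, in which the tool goes at most 62.5 mm and 10.7 degrees, less where a joint would pass 70% of its speed; a pose out of reach is approached as far as the arm can. A call with a number of a shift or a turn outside -1 to 1 is refused whole. A call with a gripper value outside its range is refused whole. The fingers move at their own pace and stop on an object; the grip force is fixed at half the most. Time passes only in rows, so rows that do not move let the fingers close. It gives the time, the measured TCP pose, the force, the opening and the grip force at its end, in the units of the state.
- sensors.read_state(): the state, without advancing time (a new reading comes with each control period).
- optics.get_image(name): name is "scene" or "top" or "wrist"; returns a dict with "image" (420x560x3 uint8, red, green, blue), "fov_y" (degrees; the focal length in pixels is half the picture's height over the tangent of half this angle, whatever the lens; pixels are square), "cx", "cy" (the principal point, pixels), "R" (3x3) and "t" (3): a world point X has camera coordinates R X + t; the wrist camera has in their place "T_tool_cam" (4x4, takes a point from camera to tool coordinates, whose origin is the TCP and whose axes are the flange's). Camera axes: x right, y down, z forward; pixel columns grow to the right and rows downward; lengths in m; the calibration is good to about 2 mm. The wrist camera is an equidistant fisheye: a pixel r from the principal point sees the ray r / f radians off the axis. A picture is of the moment at which its call begins: read the wrist's pose just before it. There is no depth.
- bot.sign_off(): hands the job in; it is judged then, once.
The state is a dict: "clock": time; "joints": joint angles; "joint_vel": joint speeds; "joint_torque": joint torques, N m; "tcp_pos": TCP position; "ee_rot": TCP orientation; "contact_force": force on the tool from outside, world axes, zero at the start; "ft_torque": the same for the moment, N m; "gripper_width": finger opening in m; "grasp_force": force on a finger pad.
Only numpy, scipy, OpenCV 4.12 (cv2) and the standard library are available. Lean on these libraries where they do the work, as an engineer would, in place of code of your own. Each camera call takes 0.05 s, during which the arm holds its last target. There are 200 camera calls.

TASK

Set the drilled limestone block down gently on the two narrow timber uprights, centred and bridging squarely across both, and let go of it. Then take the steel probe rod by its square wooden handle out of the tool rack and lower it from above, upright, through the hole in the stone, never touching the stone with it, until the tip has come out below the stone into the open gap between the uprights. Finish while still holding the probe there, still, upright and centred in the hole, its tip clear of the baseboard and nothing but the gripper carrying it; leave the chisel, mallet, brush and stone offcut alone.

Things in the scene. Friction and masses are not known exactly. Their poses are not given: they have to be found in the camera images.
- bearers_top (a point): Fixed stand: a baseboard 160 x 75 x 15 mm on the bench carries two narrow timber uprights, each 22 mm (x) by 30 mm (y), tops 75 mm above the bench, centred 39 mm either side of the middle along the stand's x axis; the gap between them is 56 mm wide, 60 mm high. Point: midway between the uprights at the height of their tops; z up, x from one upright to the other.
- stone_center (a point): Loose dressed limestone block, 100 mm (x) by 56 mm (y) by 50 mm high (z), about 0.5 kg, lying on the bench. A straight 30 mm hole runs vertically right through its middle. This point is the centre of the block, half-way up, on the hole's axis; x along its length, z up along the hole.
- hole_top (a point): Middle of the hole's upper mouth, in the stone's top face, 25 mm above the stone's centre; axes as the stone.
- hole_bottom (a point): Middle of the hole's lower mouth, in the stone's underside, 25 mm below the stone's centre; axes as the stone.
- stone: The same stone block; origin at the middle of its underside.
- bearers: The stand with the two uprights; origin on the bench at the middle of its underside, 75 mm under bearers_top; axes as bearers_top.
- rack: Fixed wooden tool rack: a board 70 mm (x) by 190 mm (y) with its top 140 mm above the bench, on two end cheeks. Two upright 18 mm holes, 50 mm either side of its middle along its y axis, each hold one hanging tool (the probe in one, the chisel in the other, either way round). Origin on the bench below the middle of the board.
- probe_grip (a point): Probe hanging upright in the rack, 0.13 kg: round steel rod 10 mm thick, 120 mm long, under a steel collar (34 mm across, 6 mm thick, resting on the rack board) and a SQUARE pale wooden handle 24 x 24 mm, 64 mm tall. Point: middle of the handle, half-way up, 38 mm above the rack board, 158 mm straight above the rod's tip; z up, x and y square to the handle's flats. Lift 120 mm to clear the rack.
- probe_tip (a point): Lower end of the probe rod, on its axis, 158 mm below the middle of the handle; axes as the handle.
- probe: The same probe rod; origin at the tip.
- chisel: Bystander: mason's chisel hanging in the rack's other hole, dark ROUND bulging wooden handle about 34 mm thick, 70 mm tall, standing 76 mm above the rack board (do not drag the probe across it); origin at its lower end.
- mallet: Bystander: white round mallet standing on its head, 100 mm across, 220 mm tall with its wooden handle up; origin under its middle.
- brush: Bystander: hand brush lying flat on the bench beyond the work; x along it; origin under its middle.
- offcut: Bystander: small rough limestone offcut without a hole, 90 x 70 x 35 mm, lying on the bench; origin under its middle.
There are look-alikes about, which are no part of the job. Leave any purple look-alike of the probe alone.

How it is judged (in metres and radians):
On the way, in this order (a step that is already met when the one before it is completed fails the run):
1. the stone rests centred and square across both uprights, let go (distance between hole_bottom and bearers_top below 0.012 m and angle between the x axis of stone and the x axis of bearers, either way round below 0.17 rad and angle between stone's own z axis and vertical below 0.04 rad and contact force between stone and bearers above 2 N and contact force between stone and the fingers below 0.1 N), for 0.2 s.
2. the probe is held above the stone, its tip over the hole (horizontal distance between probe_tip and hole_top below 0.015 m and z of probe_tip in the frame of hole_top above 0 m and contact force between probe and the fingers above 1 N), for 0.02 s.
At the end, for the whole second after the job is handed in: Stone level on the uprights: hole within 12 mm of their middle, square within 10 deg. Probe held still by the gripper alone, upright within 3.4 deg, tip within 6 mm and handle middle within 12 mm of the hole's axis, tip over 3 mm below the stone and 2 mm above the baseboard (distance between hole_bottom and bearers_top below 0.012 m and angle between the x axis of stone and the x axis of bearers, either way round below 0.17 rad and angle between stone's own z axis and vertical below 0.04 rad and contact force between stone and bearers above 2 N and horizontal distance between probe_tip and hole_bottom below 0.006 m and horizontal distance between probe_grip and hole_top below 0.012 m and angle between probe's own z axis and vertical below 0.06 rad and z of probe_tip in the frame of hole_bottom below -0.003 m and z of probe_tip in the frame of bearers above 0.017 m and linear speed of probe below 0.02 m/s and contact force between probe and stone below 0.1 N and contact force between probe and bearers below 0.1 N and contact force between probe and the fingers above 1 N); the arm keeps its last pose, push and grip.
It fails at once if the probe touches the stone (contact force between probe and stone above 0.3 N).
It fails at once if the stone is dropped or slammed onto the uprights (linear speed of stone above 0.4 m/s and distance between hole_bottom and bearers_top below 0.02 m).
It fails at once if a bystander is disturbed (distance of any of chisel, mallet, brush, offcut from where it was at the start of the episode above 0.02 m).
It also fails if it takes over 58 s, if anything falls off the work surface, if the arm or the gripper's body presses on something with over 40 N, if the wrist force passes 120 N, or if a joint passes its speed limit or range.

## Working session

There is one attempt and no reset: what is moved stays moved. The work goes in short steps, Python scripts to look and compute and a shell command to move; the robot and the scene stay as the last step left them, time stands still between calls to the robot, and variables do not carry over. Pictures are saved under pics/ and viewed, at most 14 in all, crops included, and the job is handed in when it is done.

```bash
mkdir -p pics && cat > h.py <<'E'
import numpy as np, cv2
from bench import sensors, optics, bot
from scipy.spatial.transform import Rotation as Ro
def shot(n,f):
    s=sensors.read_state(); d=optics.get_image(n); d['s']=s
    cv2.imwrite('pics/'+f,d['image'][:,:,::-1]); np.save('pics/'+f[:-4]+'.npy',d,allow_pickle=True); return d
def load(f): return np.load('pics/'+f+'.npy',allow_pickle=True).item()
def ray(d,u,v):
    im=d['image']; f=im.shape[0]/2/np.tan(np.radians(d['fov_y']/2))
    x,y=u-d['cx'],v-d['cy']
    if 'T_tool_cam' in d:
        r=np.hypot(x,y)+1e-9; th=r/f; c=np.array([np.sin(th)*x/r,np.sin(th)*y/r,np.cos(th)])
        T=np.array(d['T_tool_cam']); s=d['s']; R=Ro.from_euler('xyz',s['ee_rot'],degrees=True).as_matrix()
        return R@T[:3,3]+np.array(s['tcp_pos']), R@T[:3,:3]@c
    R=np.array(d['R']); return -R.T@np.array(d['t']), R.T@np.array([x/f,y/f,1])
def plane(d,u,v,z):
    o,r=ray(d,u,v); return o+r*(z-o[2])/r[2]
def proj(d,X):
    im=d['image']; f=im.shape[0]/2/np.tan(np.radians(d['fov_y']/2)); X=np.array(X,float)
    if 'T_tool_cam' in d:
        T=np.array(d['T_tool_cam']); s=d['s']; R=Ro.from_euler('xyz',s['ee_rot'],degrees=True).as_matrix()
        c=T[:3,:3].T@(R.T@(X-np.array(s['tcp_pos']))-T[:3,3]); r=np.hypot(c[0],c[1]); th=np.arctan2(r,c[2]); return np.array([d['cx']+f*th*c[0]/r,d['cy']+f*th*c[1]/r])
    c=np.array(d['R'])@X+np.array(d['t']); return np.array([d['cx']+f*c[0]/c[2],d['cy']+f*c[1]/c[2]])
E
python3 - <<'E'
from h import *
a=shot('scene','s1.png');b=shot('top','t1.png')
for d in (a,b): print(d['fov_y'],d['cx'],d['cy'],-np.array(d['R']).T@d['t'])
s=sensors.read_state();print(s)
E
```

```text
56.866366150809284 282.7929284547775 210.43269924778636 [ 1.20179434 -0.48040814  0.82270582]
56.15421932252529 277.46265778930336 210.496468593217 [ 0.39681366 -0.02850551  1.01526142]
{'clock': 0.1, 'joints': array([-7.86431402e+01,  2.81611834e+01,  8.93458489e+01,  2.69801926e-06,
        6.25486263e+01, -6.04817591e+00]), 'joint_vel': array([ 0.04865851, -0.12021693, -0.06200897,  0.06674381, -0.02265574,
        0.00657647]), 'joint_torque': array([ 2.41525544e-03, -6.13624406e+01, -2.58607846e+01,  6.93382951e-02,
        4.70452337e-02, -5.48957223e-05]), 'tcp_pos': array([ 0.18695761, -0.59616796,  0.21411959]), 'ee_rot': array([-1.79944651e+02, -5.86682450e-03,  1.74050316e+01]), 'contact_force': array([-0.69309098, -0.1548631 ,  0.28604273]), 'ft_torque': array([-0.00127231,  0.03494585,  0.00844898]), 'grasp_force': 0.0, 'gripper_width': 0.09523654063710187}
```

View pics/s1.png

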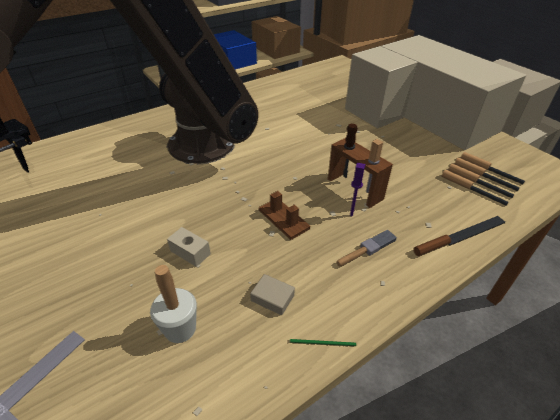

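View pics/t1.png

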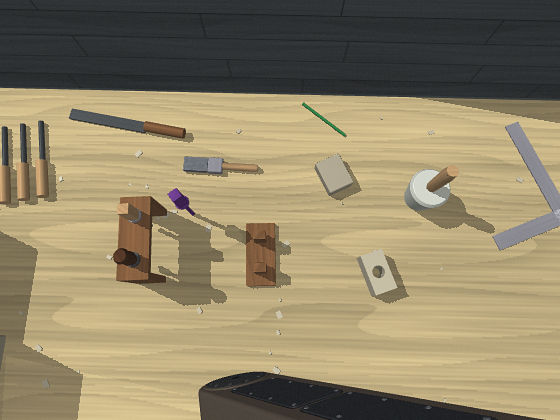

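The scene view shows these things:
- **Stone:** the block with the hole is at scene (188,246), top (378,272). Its look-alike is the offcut without a hole, at scene (272,294), top (334,174).
- **Stand:** scene (285,212), top (262,254).
- **Rack:** top (135,238).
- **Probe candidates:** the pale square handle at scene (375,152), top (125,209); the dark round chisel at scene (352,135), top (122,256); the purple look-alike at scene (358,180), top (180,198). I choose the pale one.

```bash
python3 - <<'E'
from h import *
d=load('t1'); im=d['image']; hsv=cv2.cvtColor(im,cv2.COLOR_RGB2HSV)
for u,v in [(372,262),(378,272),(335,170),(262,226),(254,245),(138,240),(125,209),(300,280),(262,236),(262,268)]: print((u,v),im[v,u],hsv[v,u])
def quad(mask,box,z,name):
    m=np.zeros(mask.shape,np.uint8); x0,y0,x1,y1=box; m[y0:y1,x0:x1]=mask[y0:y1,x0:x1]*255
    m=cv2.morphologyEx(m,cv2.MORPH_OPEN,np.ones((3,3)))
    c=max(cv2.findContours(m,0,1)[0],key=cv2.contourArea)
    p=np.array([plane(d,*q[0],z)[:2] for q in c],np.float32)
    r=cv2.minAreaRect(p*1000); print(name,np.round(r[0],1),np.round(r[1],1),r[2]); return r
S=hsv[:,:,1].astype(int);V=hsv[:,:,2].astype(int)
quad((S<80)&(V>130),(340,235,420,320),.05,'stone')
quad((V<135)&(S>100),(235,210,285,300),.015,'stand')
quad((V<135)&(S>100),(105,185,158,295),.14,'rack')
for p in [(260,234),(260,266)]: print('upr',plane(d,*p,.075))
print('hole',plane(d,378,271,.05),'handle top',plane(d,125,209,.21),'chisel',plane(d,122,256,.216),'purple',plane(d,178,196,.14),'mallet',plane(d,449,172,.22))
c=im[140:310,100:420]; cv2.imwrite('pics/t1c.png',cv2.resize(c,None,fx=2.5,fy=2.5,interpolation=2)[:,:,::-1])
E
```

```text
(372, 262) [197 190 164] [ 24  43 197]
(378, 272) [130 119  90] [ 22  78 130]
(335, 170) [178 171 148] [ 23  43 178]
(262, 226) [130  93  62] [ 14 133 130]
(254, 245) [125  91  60] [ 14 133 125]
(138, 240) [140  99  66] [ 13 135 140]
(125, 209) [204 166 118] [ 17 108 204]
(300, 280) [206 187 139] [ 21  83 206]
(262, 236) [125  88  60] [ 13 133 125]
(262, 268) [125  89  60] [ 13 133 125]
stone [ 477.4 -269.7] [103.1  57.4] 20.567337036132812
stand [517.   20.1] [159.3  72.7] 3.7356302738189697
rack [501.8 321.2] [128.4  47.7] 16.584012985229492
upr [0.55656063 0.01955982 0.075     ]
upr [0.47965152 0.01674055 0.075     ]
hole [ 0.47735725 -0.26911323  0.05      ] handle top [0.57939099 0.29853019 0.21      ] chisel [0.48000709 0.29094765 0.216     ] purple [0.62915803 0.20834516 0.14      ] mallet [ 0.67556512 -0.38376226  0.22      ]
```

View pics/t1c.png

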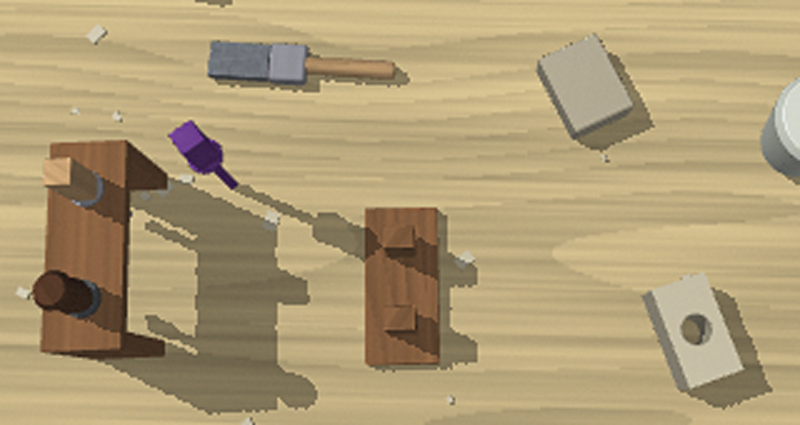

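The crop confirms the choice: a pale square handle at crop (60,172), a dark round chisel at (60,292), a holed stone at (695,330) and a purple tool standing apart at (195,145). Measured sizes match the given ones, so I'm moving over the stone.

```bash
python3 -m handwheel '[[[0.5,-0.3,0,0,0,-0.018,1],[1,-0.6,0,0,0,0,1],[1,-0.6,0,0,0,0,1],[1,-0.6,0,0,0,0,1],[1,-0.6,0,0,0,0,1],[1,-0.6,0,0,0,0,1],[1,-0.6,0,0,0,0,1],[1,-0.6,0,0,0,0,1],[1,-0.6,0,0,0,0,1],[1,-0.6,0,0,0,0,1],[1,-0.6,0,0,0,0,1],[0.5,-0.3,0,0,0,0,1]]]' && python3 -m handwheel '[[[0.2,-0.1,0,0,0,0,1],[0,0,0,0,0,0,1],[0,0,0,0,0,0,1]]]' && python3 - <<'E'
from h import *
d=shot('wrist','w1.png'); print(d['s']['tcp_pos'],d['s']['ee_rot'],d['fov_y'],d['T_tool_cam'])
print(proj(d,[.477,-.2695,.05]),proj(d,[.517,.02,.075]))
E
```

```text
clock: 1.6
tcp_pos: [0.4275, -0.2934, 0.2147]
ee_rot: [-180.0, -0.0, 20.9]
contact_force: [0.5, 0.6, -0.8]
gripper_width: 0.0953
grasp_force: 0.0
clock: 1.98
tcp_pos: [0.4309, -0.2911, 0.2146]
ee_rot: [180.0, 0.0, 20.6]
contact_force: [0.7, 0.3, 0.7]
gripper_width: 0.0953
grasp_force: 0.0
[ 0.43087343 -0.2910901   0.21457261] [1.79996442e+02 9.19891979e-03 2.06124658e+01] 65.70646984690485 [[ 1.49826154e-04 -9.67232998e-01 -2.53890341e-01  7.04587680e-02]
 [ 9.99999984e-01  1.69133027e-04 -5.42159007e-05  4.03338261e-04]
 [ 9.53806502e-05 -2.53890329e-01  9.67233008e-01 -1.68840626e-01]
 [ 0.00000000e+00  0.00000000e+00  0.00000000e+00  1.00000000e+00]]
[275.92228553 144.67655478] [49.94528462 37.90829025]
```

View pics/w1.png

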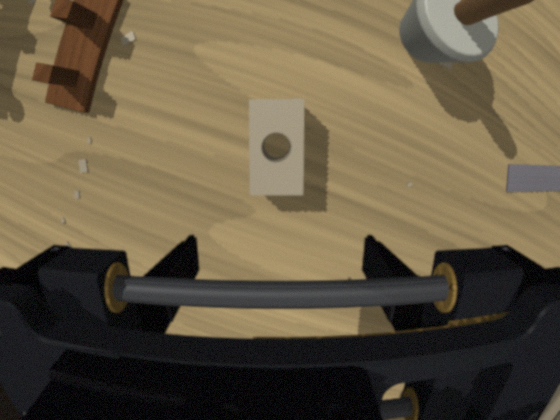

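The wrist view shows the holed stone centred at (276,146), already square to the fingers. The uprights are top left and the mallet top right, well clear. I'll refine the stone position here.

```bash
cat >> h.py <<'E'
def wquad(d,mask,box,z):
    m=np.zeros(mask.shape,np.uint8); x0,y0,x1,y1=box; m[y0:y1,x0:x1]=mask[y0:y1,x0:x1]*255
    m=cv2.morphologyEx(m,cv2.MORPH_OPEN,np.ones((3,3)))
    c=max(cv2.findContours(m,0,1)[0],key=cv2.contourArea)
    p=np.array([plane(d,*q[0],z)[:2] for q in c],np.float32)
    return cv2.minAreaRect(p*1000), cv2.boundingRect(c)
def totool(s,dw):
    R=Ro.from_euler('xyz',s['ee_rot'],degrees=True).as_matrix(); return R.T@np.array(dw)/.03
E
python3 - <<'E'
from h import *
d=load('w1');im=d['image'];hsv=cv2.cvtColor(im,cv2.COLOR_RGB2HSV).astype(int);g=hsv[:,:,2];S=hsv[:,:,1]
print(hsv[120,276],hsv[120,230],hsv[146,276])
print(wquad(d,(S<80)&(g>130),(230,80,325,200),.05))
h,b=wquad(d,(g<130),(255,120,300,170),.05);print('hole',h,b)
t=load('t1')
s=d['s'];p=np.array(s['tcp_pos'])
print(totool(s,np.array([.4775,-.2695,.011])-p))
E
```

```text
[ 20  52 163] [ 19  96 157] [20 92 97]
(((474.88153076171875, -270.3793640136719), (100.76944732666016, 56.708778381347656), 20.592052459716797), (248, 98, 57, 98))
hole ((474.57037353515625, -269.9433288574219), (28.85915756225586, 29.672866821289062), 20.4926700592041) (261, 133, 30, 29)
[ 1.70916847 -0.12686487  6.78547155]
```

```bash
python3 -m handwheel '[[[0.8,-0.07,0.2,0,0,0,1],[0.824,-0.07,0.585,0,0,0,1],[0,0,1,0,0,0,1],[0,0,1,0,0,0,1],[0,0,1,0,0,0,1],[0,0,1,0,0,0,1],[0,0,1,0,0,0,1],[0,0,0.7,0,0,0,1],[0,0,0.3,0,0,0,1],[0,0,0,0,0,0,1],[0,0,0,0,0,0,-1],[0,0,0,0,0,0,-1]]]' && python3 -m handwheel '[[[0,0,0,0,0,0,-1],[0,0,0,0,0,0,-1],[0,0,0,0,0,0,-1],[0,0,0,0,0,0,-1],[0,0,0,0,0,0,-1]]]'
```

```text
clock: 3.52
tcp_pos: [0.4757, -0.2696, 0.0118]
ee_rot: [179.9, -0.0, 20.6]
contact_force: [-0.3, -0.1, -0.6]
gripper_width: 0.08
grasp_force: 0.0
clock: 4.15
tcp_pos: [0.4755, -0.2694, 0.0112]
ee_rot: [180.0, -0.0, 20.6]
contact_force: [-0.7, 0.0, 4.8]
gripper_width: 0.0562
grasp_force: 30.0
```

```bash
python3 -m handwheel '[[[0,0,-0.4,0,0,0,-1],[0,0,-0.8,0,0,0,-1],[0,0,-1,0,0,0,-1],[0,0,-1,0,0,0,-1],[0,0,-1,0,0,0,-1],[0.2,-0.8,-0.8,0,0,0,-1],[0.25,-1,0,0,0,0,-1],[0.25,-1,0,0,0,0,-1],[0.25,-1,0,0,0,0,-1],[0.25,-1,0,0,0,0,-1],[0.2,-0.8,0,0,0,0,-1],[0.1,-0.4,0,0,0,0,-1]]]' && python3 -m handwheel '[[[0,0,0,0,0,0.03,-1],[0,0,0,0,0,0.034,-1],[0,0,0,0,0,0.03,-1],[0,0,0,0,0,0,-1],[0,0,0,0,0,0,-1]]]' && python3 - <<'E'
from h import *
d=shot('wrist','w2.png'); print(d['s']['tcp_pos'],d['s']['ee_rot'],d['s']['contact_force'])
for X in ([.556,.0196,.075],[.479,.0167,.075]): print(proj(d,X))
E
```

```text
clock: 5.65
tcp_pos: [0.4535, -0.084, 0.1613]
ee_rot: [-180.0, 0.0, 20.7]
contact_force: [0.8, -0.2, -4.6]
gripper_width: 0.0559
grasp_force: 30.0
clock: 6.28
tcp_pos: [0.454, -0.0852, 0.1611]
ee_rot: [180.0, 0.0, 3.8]
contact_force: [0.1, 0.2, -4.4]
gripper_width: 0.0559
grasp_force: 30.0
[ 0.45401136 -0.08523055  0.16110522] [1.79995125e+02 5.88593661e-03 3.83050092e+00] [ 0.09238959  0.24149474 -4.36873329]
[158.4612095   83.18646935]
[158.99305263 176.27972624]
```

View pics/w2.png

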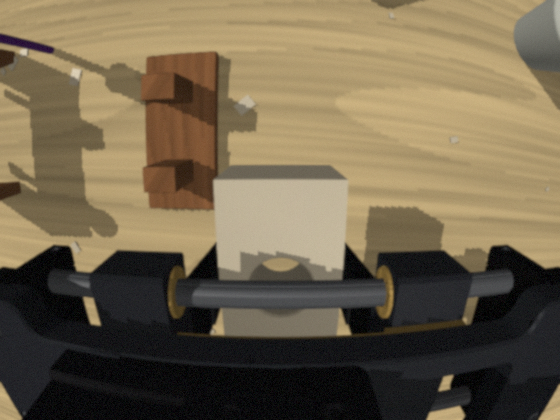

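The view shows the stone held square at (280,240). The stand is at (180,130), with its upright tops near (158,87) and (160,178). I'll take a close crop for the exact edges.

```bash
python3 - <<'E'
from h import *
d=load('w2');c=d['image'][45:220,130:230]
c=cv2.convertScaleAbs(c,alpha=1.6,beta=0)
cv2.imwrite('pics/w2c.png',cv2.resize(c,None,fx=3.4,fy=3.4,interpolation=cv2.INTER_CUBIC)[:,:,::-1])
E
```

```text
(no output)
```

View pics/w2c.png

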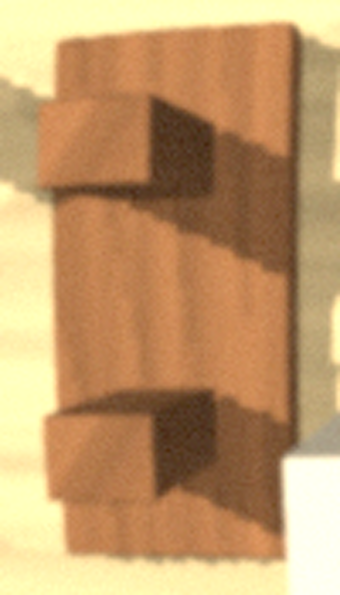

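The crop shows both upright tops clearly: the upper spans x 40–151, y 100–187, and the lower spans x 46–156, y 414–498.

```bash
python3 - <<'E'
from h import *
d=load('w2');P=lambda x,y,z:plane(d,x/3.4+129.65,y/3.4+44.65,z)[:2]*1000
A=np.array([P(*q,.075) for q in [(40,103),(150,97),(152,188),(40,186)]])
B=np.array([P(*q,.075) for q in [(45,417),(155,412),(157,498),(48,498)]])
a,b=A.mean(0),B.mean(0)
print(A,B);print(a,b,(a+b)/2,np.linalg.norm(a-b),np.degrees(np.arctan2(*(a-b)[::-1])))
print('base',[P(*q,.015) for q in [(57,42),(292,25),(68,552)]])
L=[P(x,y,.075) for x,y in[(40,103),(48,498)]];R=[P(x,y,.075) for x,y in[(150,97),(157,498)]]
for l in(L,R): print(np.degrees(np.arctan2(*(l[0]-l[1])[::-1])))
# stone pose in hand: far top edge corners
f=[plane(d,u,v,.1613-.011+.05)[:2]*1000 for u,v in[(216,180),(346,179)]];print('stone far edge',f,np.mean(f,0))
E
```

```text
[[563.53284786  35.61875636]
 [564.00978552   6.81169407]
 [541.95841675   4.84686863]
 [542.88478577  34.24622147]] [[486.03997817  31.55919166]
 [488.30150777   2.25271379]
 [467.19954644   1.67081071]
 [465.62314149  31.11306339]]
[553.09645898  20.38088513] [476.79104347  16.64894488] [514.94375122  18.51491501] 76.39662174465198 2.799987131872374
base [array([591.51030053,  58.99236373]), array([594.59963912, -13.65670218]), array([434.93190845,  51.17677313])]
2.634827489199857
3.0397045013761863
stone far edge [array([501.02141399, -56.34745725]), array([ 505.00335197, -109.37218876])] [503.01238298 -82.859823  ]
```

```bash
python3 -m handwheel '[[[0.285,-0.421,0,0,0,0,-1],[0.5,-0.73,0,0,0,0,-1],[0.5,-0.73,0,0,0,0,-1],[0.5,-0.73,0,0,0,0,-1],[0.5,-0.73,0,0,0,0,-1],[0,0,0,0,0,0.0045,-1],[0,0,0.5,0,0,0,-1],[0,0,0.7,0,0,0,-1],[0,0,0.6,0,0,0,-1],[0,0,0.4,0,0,0,-1],[0,0,0.1,0,0,0,-1],[0,0,0,0,0,0,-1]]]'; python3 -m handwheel '[[[0,0,0,0,0,0,-1]]]'
```

```text
clock: 7.82
tcp_pos: [0.516, 0.0193, 0.0921]
ee_rot: [180.0, -0.0, 2.9]
contact_force: [-0.2, 0.7, -3.9]
gripper_width: 0.056
grasp_force: 30.0
clock: 7.95
tcp_pos: [0.5162, 0.0194, 0.0926]
ee_rot: [180.0, -0.1, 2.9]
contact_force: [0.0, 0.4, -5.1]
gripper_width: 0.0554
grasp_force: 30.0
```

```bash
python3 -m handwheel '[[[0,0,0.05,0,0,0,-1],[0,0,0.05,0,0,0,-1],[0,0,0.04,0,0,0,-1],[0,0,0.02,0,0,0,-1],[0,0,0,0,0,0,-1]]]'; python3 -m handwheel '[[[0,0,0.02,0,0,0,-1],[0,0,0,0,0,0,-1]]]'; python3 -m handwheel '[[[0,0,0.02,0,0,0,-1],[0,0,0,0,0,0,-1]]]'
```

```text
clock: 8.57
tcp_pos: [0.5159, 0.0194, 0.0872]
ee_rot: [180.0, 0.0, 2.9]
contact_force: [-0.0, 0.3, -4.3]
gripper_width: 0.056
grasp_force: 30.0
clock: 8.82
tcp_pos: [0.5159, 0.0194, 0.0866]
ee_rot: [180.0, 0.0, 2.9]
contact_force: [0.5, 0.1, -4.4]
gripper_width: 0.0557
grasp_force: 30.0
clock: 9.07
tcp_pos: [0.516, 0.0194, 0.0862]
ee_rot: [180.0, -0.0, 2.9]
contact_force: [-1.2, 0.1, -0.7]
gripper_width: 0.056
grasp_force: 30.0
```

```bash
python3 -m handwheel '[[[0,0,0.01,0,0,0,-1],[0,0,0,0,0,0,-0.1],[0,0,0,0,0,0,0.4],[0,0,0,0,0,0,0.8],[0,0,0,0,0,0,0.8],[0,0,-0.3,0,0,0,0.8],[0,0,-0.8,0,0,0,0.8],[0,0,-1,0,0,0,0.8],[0,0,-1,0,0,0,0.8],[0,0,-1,0,0,0,0.8],[0,0,-1,0,0,0,0.8],[0,0,-0.5,0,0,0,0.8]]]' && python3 -m handwheel '[[[-0.6,-0.5,0,0,0,0,0.8],[-1,-1,0,0,0,0,0.8],[-0.6,-1,0,0,0,0,0.8],[0,-1,0,0,0,0,0.8],[0,-1,0,0,0,0,0.8],[0,-0.5,0,0,0,0,0.8],[0,0,0,0,0,0,0.8],[0,0,0,0,0,0,0.8]]]' && python3 - <<'E'
from h import *
t=shot('top','t2.png');w=shot('wrist','w3.png');print(w['s']['tcp_pos'],w['s']['ee_rot'])
for n,d in(('t',t),('w',w)):
    im=d['image'];hsv=cv2.cvtColor(im,cv2.COLOR_RGB2HSV).astype(int)
    c=proj(d,[.5155,.0188,.125]).astype(int);x,y=c;print(n,c)
    m=(hsv[:,:,1]<75)&(hsv[:,:,2]>110)
    R=70
    try: print(wquad(d,m,(max(x-R,0),max(y-R,0),x+R,y+R),.125)); print(wquad(d,~m,(x-20,y-20,x+20,y+20),.125))
    except Exception as e: print(e)
cv2.imwrite('pics/v3.png',np.hstack([t['image'][140:310,60:360],w['image'][:340:2,:500:1][:170,:500]])[:,:,::-1])
E
```

```text
clock: 10.58
tcp_pos: [0.5162, 0.0194, 0.2557]
ee_rot: [180.0, -0.1, 2.9]
contact_force: [-0.2, 0.4, -1.4]
gripper_width: 0.0854
grasp_force: 0.0
clock: 11.58
tcp_pos: [0.4424, 0.1652, 0.2536]
ee_rot: [180.0, 0.0, 2.9]
contact_force: [-0.1, 0.2, 0.1]
gripper_width: 0.0856
grasp_force: 0.0
[0.44245791 0.16513639 0.25365511] [1.79986771e+02 1.53128972e-02 2.87342371e+00]
t [258 248]
(((515.1080932617188, 19.033002853393555), (102.05001068115234, 56.242156982421875), 4.215048789978027), (246, 226, 26, 46))
(((516.4393920898438, 56.888954162597656), (89.42481994628906, 18.38887596130371), 2.562274932861328), (238, 228, 9, 40))
w [432 136]
(((514.18701171875, 27.518020629882812), (100.52708435058594, 73.77435302734375), 2.6978952884674072), (389, 85, 69, 104))
(((518.137939453125, 24.8029727935791), (16.399667739868164, 26.973041534423828), 54.46328353881836), (419, 123, 22, 26))
```

View pics/w3.png

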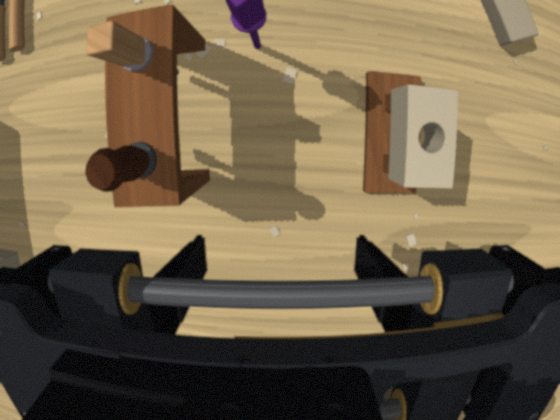

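The stone sits level and square on the stand, with its hole at (431,137). The probe's pale handle is at (115,43), the chisel at (115,165) and the purple look-alike at (247,15). A close crop of the handle top comes next, to get its position and turn.

```bash
python3 - <<'E'
from h import *
d=load('w3');c=d['image'][0:215,70:220]
c=cv2.convertScaleAbs(c,alpha=1.3,beta=0)
cv2.imwrite('pics/w3c.png',cv2.resize(c[:90],None,fx=5,fy=5,interpolation=cv2.INTER_CUBIC)[:,:,::-1])
print('hole',plane(d,431.5,137,.125))
im=d['image'];hsv=cv2.cvtColor(im,cv2.COLOR_RGB2HSV).astype(int);print(hsv[100,145],hsv[100,95],hsv[40,100],hsv[40,125],hsv[10,145])
E
```

```text
hole [0.51505701 0.02012573 0.125     ]
[ 13 149 132] [ 20  96 189] [ 16 119 202] [ 15 123  83] [ 13 147 134]
```

View pics/w3c.png

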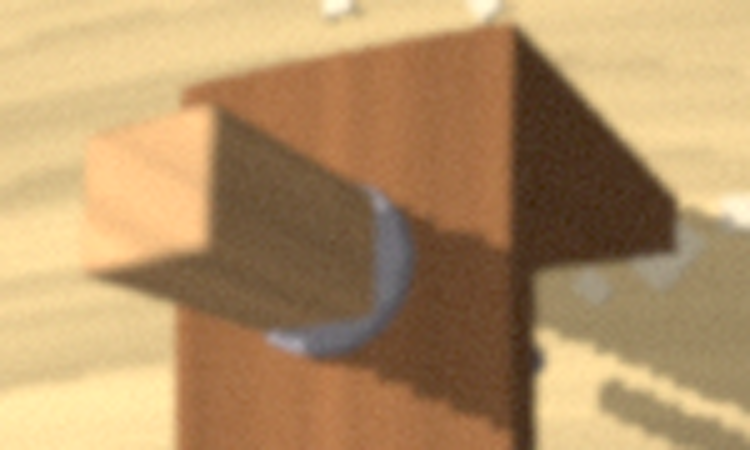

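The handle's top face has crop corners (85,145), (215,105), (210,250) and (85,272).

```bash
python3 - <<'E'
from h import *
d=load('w3');P=lambda x,y,z:plane(d,x/5+69.6,y/5-.4,z)[:2]*1000
C=np.array([P(*q,.21) for q in [(85,145),(215,105),(210,250),(85,272)]]);print(C,C.mean(0))
for i in range(4):
    e=C[(i+1)%4]-C[i];print(np.linalg.norm(e),np.degrees(np.arctan2(e[1],e[0]))%90)
r=[P(183,92,.14),P(515,28,.14)];q=[plane(d,114,206,.14)[:2]*1000,plane(d,180,203,.14)[:2]*1000]
A=np.array(r+q);print(A,A.mean(0));e=A[:2].mean(0)-A[2:].mean(0);print(np.linalg.norm(e),np.degrees(np.arctan2(e[1],e[0])))
c=A.mean(0);u=e/np.linalg.norm(e);print('hole',c+50*u,c-50*u)
E
```

```text
[[587.68120576 314.9841736 ]
 [590.57568452 292.14537743]
 [567.94987816 290.48460816]
 [567.25732318 312.59685163]] [578.3660229  302.55275271]
23.02148165983672 7.2228838821585555
22.68667600779488 4.198070433816923
22.123086217603188 1.7939161215676904
20.562934755448286 6.666977928429532
[[620.05339    340.859851  ]
 [624.66416607 271.27060455]
 [433.76058123 327.60496171]
 [439.99288145 256.99107781]] [529.61775469 299.18162377]
185.99227312549286 4.2449344426587805
hole [579.48059135 302.88263989] [479.75491803 295.48060765]
```

```bash
python3 -m handwheel '[[[0.276,-0.5,0,0,0,-0.0095,0.8],[0.55,-0.987,0,0,0,0,0.8],[0.55,-0.987,0,0,0,0,0.8],[0.55,-0.987,0,0,0,0,0.8],[0.55,-0.987,0,0,0,0,0.8],[0,0,0,0,0,0,0.8],[0,0,0,0,0,0,0.8]]]' && python3 - <<'E'
from h import *
d=shot('wrist','w4.png');print(d['s']['tcp_pos'],d['s']['ee_rot'])
p=proj(d,[.5785,.3025,.21]);print(p);x,y=(p-[75,75]).astype(int);x=max(x,0);y=max(y,0);print(x,y)
cv2.imwrite('pics/w4c.png',cv2.resize(cv2.convertScaleAbs(d['image'][y:y+150,x:x+150],alpha=1.3),None,fx=4,fy=4,interpolation=2)[:,:,::-1])
E
```

```text
clock: 12.55
tcp_pos: [0.5059, 0.3045, 0.2534]
ee_rot: [180.0, 0.0, 4.7]
contact_force: [0.2, 0.2, -0.2]
gripper_width: 0.0857
grasp_force: 0.0
[0.50588331 0.30453844 0.25340956] [1.79975190e+02 3.89160267e-02 4.66779415e+00]
[291.58985986 123.0345856 ]
216 48
```

View pics/w4c.png

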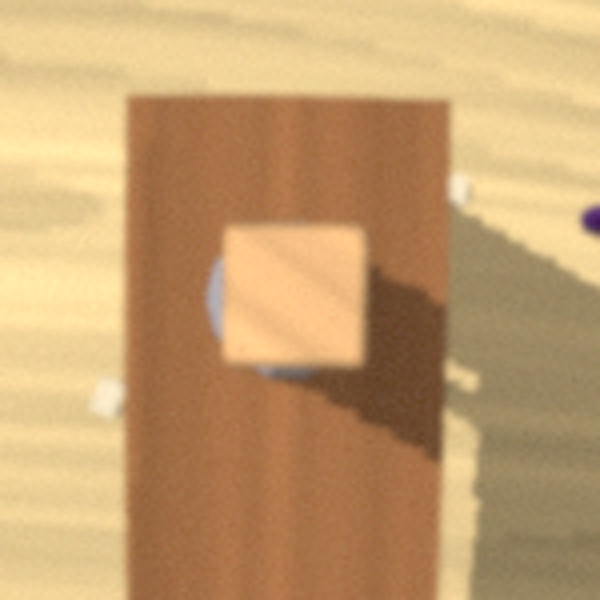

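The handle's top face is square to the fingers, centred at crop (294,296), which is image (289.3,121.9).

```bash
python3 - <<'E'
from h import *
d=load('w4');X=plane(d,289.3,121.9,.21);s=d['s'];print(X)
E=[plane(d,216+x/4,48+y/4,.21)[:2]*1000 for x,y in[(222,226),(365,226),(366,365),(223,365)]];E=np.array(E);print([np.linalg.norm(E[i]-E[i-1]) for i in range(4)],E.mean(0))
print('tool delta',totool(s,np.array([*X[:2],.165])-s['tcp_pos']))
E
```

```text
[0.57910931 0.30403482 0.21      ]
[np.float64(22.705852061452173), np.float64(23.017089216515547), np.float64(22.751641859498932), np.float64(23.213578809311485)] [579.20152152 303.88888471]
tool delta [2.43340595 0.21408977 2.94542624]
```

```bash
python3 -m handwheel '[[[0.5,0.05,0,0,0,0,0.8],[0.9,0.08,0,0,0,0,0.8],[0.733,0.06,0,0,0,0,0.8],[0.3,0.02,0,0,0,0,0.8],[0,0,0,0,0,0,0.8],[0,0,0.5,0,0,0,0.8],[0,0,0.9,0,0,0,0.8],[0,0,0.9,0,0,0,0.8],[0,0,0.5,0,0,0,0.8],[0,0,0.145,0,0,0,0.8],[0,0,0,0,0,0,0.8],[0,0,0,0,0,0,0]]]' && python3 -m handwheel '[[[0,0,0,0,0,0,-0.4],[0,0,0,0,0,0,-0.45],[0,0,0,0,0,0,-0.5],[0,0,0,0,0,0,-0.6],[0,0,0,0,0,0,-0.8],[0,0,0,0,0,0,-1],[0,0,0,0,0,0,-1]]]'
```

```text
clock: 14.1
tcp_pos: [0.5797, 0.3044, 0.1663]
ee_rot: [-180.0, -0.1, 4.6]
contact_force: [-0.0, -0.7, 0.4]
gripper_width: 0.0802
grasp_force: 0.0
clock: 14.98
tcp_pos: [0.5794, 0.3043, 0.1654]
ee_rot: [180.0, 0.0, 4.6]
contact_force: [0.2, -0.1, 0.0]
gripper_width: 0.0241
grasp_force: 30.0
```

```bash
python3 -m handwheel '[[[0,0,-0.3,0,0,0,-1],[0,0,-0.7,0,0,0,-1],[0,0,-1,0,0,0,-1],[0,0,-1,0,0,0,-1],[0,0,-1,0,0,0,-1],[0,0,-1,0,0,0,-1],[0,0,-0.7,0,0,0,-1],[0,0,-0.3,0,0,0,-1],[0,0,0,0,0,0,-1]]]' && python3 -m handwheel '[[[-0.15,0.48,0,0,0,0,-1],[-0.253,0.816,0,0,0,0,-1],[-0.3,0.96,0,0,0,0,-1],[-0.3,0.96,0,0,0,0,-1],[-0.3,0.96,0,0,0,0,-1],[-0.3,0.96,0,0,0,0,-1],[-0.3,0.96,0,0,0,0,-1],[-0.3,0.96,0,0,0,0,-1],[-0.3,0.96,0,0,0,0,-1],[-0.25,0.8,0,0,0,0,-1],[-0.15,0.48,0,0,0,0,-1],[0,0,0,0,0,0,-1]]]' && python3 -m handwheel '[[[0,0,0.4,0,0,0,-1],[0,0,0.4,0,0,0,-1],[0,0,0,0,0,0,-1],[0,0,0,0,0,0,-1]]]' && python3 - <<'E'
from h import *
s=shot('scene','s5.png');t=shot('top','t5.png');p=s['s']['tcp_pos'];print(p,s['s']['ee_rot'])
q=proj(s,[.515,.02,.16]).astype(int);print(q)
a=s['image'][q[1]-75:q[1]+75,q[0]-65:q[0]+65]
q=proj(t,[.515,.02,.16]).astype(int);print(q)
b=t['image'][q[1]-75:q[1]+75,q[0]-65:q[0]+65]
cv2.imwrite('pics/v5.png',cv2.resize(np.hstack([a,b]),None,fx=3,fy=3,interpolation=2)[:,:,::-1])
E
```

```text
clock: 16.1
tcp_pos: [0.5793, 0.3042, 0.3456]
ee_rot: [-180.0, -0.0, 4.6]
contact_force: [0.5, 0.4, -0.7]
gripper_width: 0.0237
grasp_force: 30.0
clock: 17.6
tcp_pos: [0.5147, 0.0185, 0.3452]
ee_rot: [-180.0, 0.0, 4.5]
contact_force: [0.7, -0.4, -1.8]
gripper_width: 0.0236
grasp_force: 30.0
clock: 18.1
tcp_pos: [0.5152, 0.0196, 0.3214]
ee_rot: [180.0, 0.0, 4.7]
contact_force: [0.1, -0.2, -1.4]
gripper_width: 0.0243
grasp_force: 30.0
[0.51522184 0.01955685 0.32137803] [1.79997048e+02 4.12102866e-03 4.65427961e+00]
[284 177]
[257 246]
```

View pics/v5.png

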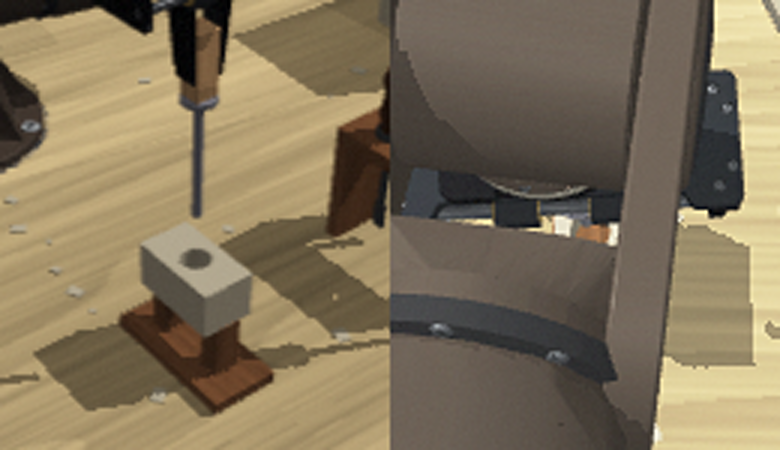

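The left half (scene camera) shows the probe hanging straight, its tip at crop (197,214) above the hole at (196,258). In the right half the arm hides the view from above. I'll check the offsets with the known heights.

```bash
python3 - <<'E'
from h import *
s=load('s5');P=lambda x,y,z:plane(s,284-65+(x-1)/3,177-75+(y-1)/3,z)*1000
print('tip',P(197,215,.176),'collar bottom',P(198,106,.296),'hole',P(196.5,258,.125))
w=shot('wrist','w6.png');im=w['image'];print(proj(w,[.515,.0193,.125]),proj(w,[.515,.0195,.176]),w['s']['tcp_pos'])
cv2.imwrite('pics/w6.png',im[:,:,::-1])
E
```

```text
tip [517.83092489  18.50595463 176.        ] collar bottom [523.49118362  13.42869374 296.        ] hole [517.67058414  18.92106258 125.        ]
[279.71388243 187.86194874] [279.44847765 197.62504697] [0.51524742 0.01938889 0.3216581 ]
```

View pics/w6.png

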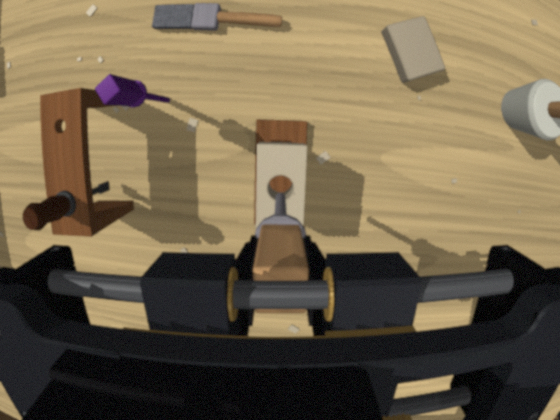

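The wrist view shows the rod's tip at (279,195), lined up with the hole at (280,186). Tip and hole agree to about 0.5 mm in the scene view, so I'm lowering.

```bash
python3 -m handwheel '[[[0,0,0.2,0,0,0,-1],[0,0,0.3,0,0,0,-1],[0,0,0.3,0,0,0,-1],[0,0,0.3,0,0,0,-1],[0,0,0.3,0,0,0,-1],[0,0,0.3,0,0,0,-1],[0,0,0.3,0,0,0,-1],[0,0,0.2,0,0,0,-1],[0,0,0,0,0,0,-1]]]' && python3 -m handwheel '[[[0,0,0.2,0,0,0,-1],[0,0,0.3,0,0,0,-1],[0,0,0.3,0,0,0,-1],[0,0,0.3,0,0,0,-1],[0,0,0.3,0,0,0,-1],[0,0,0.3,0,0,0,-1],[0,0,0.3,0,0,0,-1],[0,0,0.17,0,0,0,-1],[0,0,0,0,0,0,-1],[0,0,0,0,0,0,-1],[0,0,0,0,0,0,-1]]]' && python3 - <<'E'
from h import *
s=shot('scene','s7.png');print(s['s']['tcp_pos'],s['s']['ee_rot'],np.abs(s['s']['joint_vel']).max())
a=s['image'][120:270,200:400]
cv2.imwrite('pics/v7.png',cv2.resize(a,None,fx=4,fy=4,interpolation=2)[:,:,::-1])
E
```

```text
clock: 19.38
tcp_pos: [0.515, 0.0193, 0.255]
ee_rot: [-180.0, 0.0, 4.6]
contact_force: [0.4, 0.3, -0.6]
gripper_width: 0.0235
grasp_force: 30.0
clock: 20.75
tcp_pos: [0.5152, 0.0192, 0.1906]
ee_rot: [180.0, -0.0, 4.6]
contact_force: [-0.3, -0.5, -1.3]
gripper_width: 0.0238
grasp_force: 30.0
[0.51518937 0.01924674 0.19059529] [ 1.79989780e+02 -3.16273300e-02  4.62539576e+00] 0.16194551080798358
```

View pics/v7.png

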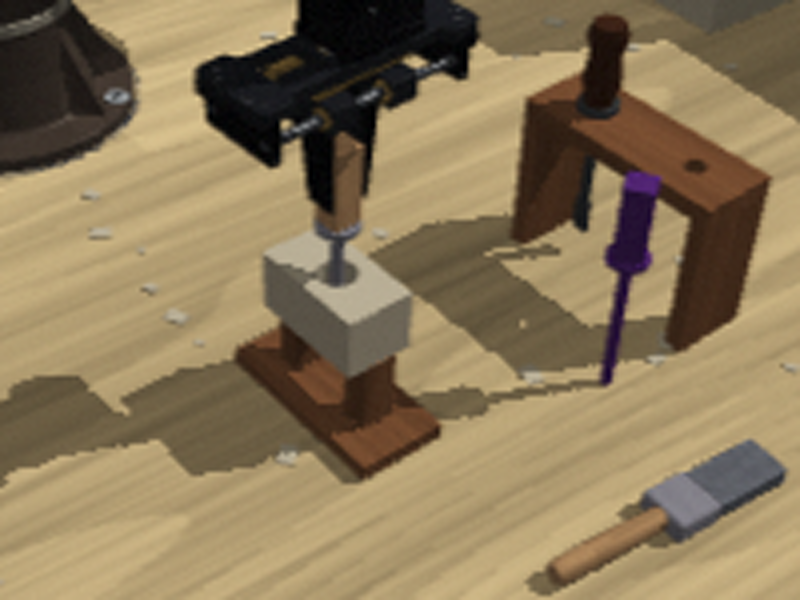

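The rod passes upright through the hole at (338,270), the stone sits level on the uprights and the tip is at about 45 mm height. The force reading shows only the probe's weight, so I'm handing in.

```bash
python3 -c "
from bench import bot
print(bot.sign_off())"
```

```text
the job is handed in; nothing more can be done
None
```

I handed the job in at about 21 s; the hand-in gave no verdict. By my measurements, the stone is level and centred on the uprights, and the probe is held upright and centred in its hole without touching it, tip about 30 mm above the baseboard. The bystanders and the purple look-alike were not touched.

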